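# Change the chocolate line over from dark to white

## Task

Line up the valves for white chocolate before the pump is started: first push the brown valve lever fully shut, square across its pipe and home on its stop, and only then push the ivory lever fully open, along its pipe to its stop. Push each lever from one side with a fingertip; do not take hold of it, and leave the tray, bottle, ring cutter and palette knife where they are.

Things in the scene. Friction and masses are not known exactly. Their poses are not given: they have to be found in the camera images.
- dark_lever (a joint): angle of the brown valve lever about its upright stem: 0 = shut (square across its pipe, on the stop), 1.571 = fully open (along its pipe, handle end towards the robot, on the other stop). Opens counter-clockwise seen from above. Starts open, somewhere between 1.15 and 1.55. It needs about 0.35 N m (3 to 4 N at the outer half of the sleeve) plus a little drag, has no spring and stays where it is left.
- dark_axis (a point): point on the brown valve's upright turning axis, at the mid-height of its lever, 140 mm above the bench; fixed
- dark_tip (a point): outer end of the brown lever, on its centre line, 131 mm from the turning axis, 140 mm above the bench; the line from dark_axis to dark_tip shows where the lever points. It is a level bar: bare steel, 20 mm wide, 4 mm thick, to 45 mm from the axis, then a plastic sleeve in brown, 22 mm wide and 16 mm thick (132 to 148 mm above the bench), from 45 to 131 mm
- dark_shutting_side: long side of the brown lever to push on to shut it (the left half of its width when looking from above outward along the lever from axis to tip is this one: it trails when the lever turns clockwise); origin 85 mm from the axis, 5.5 mm to this side of the centre line
- dark_opening_side: the opposite long side, to push on to open it (it trails when the lever turns counter-clockwise); origin 85 mm from the axis, 5.5 mm to this side of the centre line
- white_lever (a joint): angle of the ivory valve lever about its upright stem: 0 = shut (square across its pipe, on the stop), 1.571 = fully open (along its pipe, handle end towards the robot, on the other stop). Opens counter-clockwise seen from above. Starts shut, below 0.03. It needs about 0.35 N m (3 to 4 N at the outer half of the sleeve) plus a little drag, has no spring and stays where it is left.
- white_axis (a point): point on the ivory valve's upright turning axis, at the mid-height of its lever, 140 mm above the bench; fixed
- white_tip (a point): outer end of the ivory lever, on its centre line, 131 mm from the turning axis, 140 mm above the bench; the line from white_axis to white_tip shows where the lever points. It is a level bar: bare steel, 20 mm wide, 4 mm thick, to 45 mm from the axis, then a plastic sleeve in ivory, 22 mm wide and 16 mm thick (132 to 148 mm above the bench), from 45 to 131 mm
- white_shutting_side: long side of the ivory lever to push on to shut it (the left half of its width when looking from above outward along the lever from axis to tip is this one: it trails when the lever turns clockwise); origin 85 mm from the axis, 5.5 mm to this side of the centre line
- white_opening_side: the opposite long side, to push on to open it (it trails when the lever turns counter-clockwise); origin 85 mm from the axis, 5.5 mm to this side of the centre line
- manifold: fixed steel pipework on the bench: a header pipe with a spout over a drip tray. The two feed pipes (38 mm, axes 75 mm above the bench, 220 mm apart) run to it side by side, parallel to this body's x axis, which points from the robot side to the spout; z up. Origin on the bench midway between the two valve axes. The brown and the ivory branch may be either on the left or on the right
- dark_branch: fixed feed pipe and valve with the brown band; origin on the bench under the turning axis of the brown lever, x along the pipe away from the robot. Under the lever the highest parts are pipe clamps and valve body, 106 mm above the bench; only the stem and bonnet, within 17 mm of the turning axis, rise higher, and the stem's nut ends 159 mm above the bench
- white_branch: the same with the ivory band and ivory lever
- disc_tray: loose white foam tray 200 x 270 mm, 32 mm high, holding three stacks of ivory chocolate discs, top 42 mm; origin under its centre; bystander
- flavour_bottle: loose brown bottle with a white cap, 52 mm in diameter, 140 mm high, upright; origin under its centre; bystander
- disc_cutter: loose steel ring cutter, 86 mm in diameter, 45 mm high; origin under its centre; bystander, stands between the two feed pipes
- palette_knife: loose palette knife lying on the bench, 250 mm long, black handle 24 mm wide and 18 mm high, steel blade 26 mm wide; origin under its middle, blade along its +x; bystander

How it is judged:
On the way, in this order (a step that is already met when the one before it is completed fails the run):
1. the brown lever is pushed shut, on its stop (value of joint dark_lever below 0.08 rad and value of joint white_lever below 0.25 rad), for 0.2 s.
2. with the brown valve shut, the ivory lever is pushed fully open (value of joint white_lever above 1.49 rad and value of joint dark_lever below 0.08 rad), for 0.2 s.
At the end, for the whole second after the job is handed in: the brown lever stands within 0.08 rad of shut and the ivory lever within 0.08 rad of fully open, both at rest, and tray, bottle, ring cutter and palette knife are within 15 mm of where they stood, the bottle upright (all of step 2 and velocity of joint dark_lever between -0.05 and 0.05 rad/s and velocity of joint white_lever between -0.05 and 0.05 rad/s and distance of each of disc_tray, flavour_bottle, disc_cutter, palette_knife from where it was at the start of the episode below 0.015 m and angle between flavour_bottle's own z axis and vertical below 0.1 rad); the robot touches nothing.
It fails at once if the ivory valve was opened while the brown one was still open (value of joint white_lever above 0.25 rad and value of joint dark_lever above 0.15 rad).
It fails at once if the brown lever was pinched: fingers pressing on both of its long sides at once (contact force between the fingers and dark_shutting_side above 1.5 N and contact force between the fingers and dark_opening_side above 1.5 N).
It fails at once if the ivory lever was pinched: fingers pressing on both of its long sides at once (contact force between the fingers and white_shutting_side above 1.5 N and contact force between the fingers and white_opening_side above 1.5 N).
It fails at once if a bystander was shoved, lifted or carried (distance of any of disc_tray, flavour_bottle, disc_cutter, palette_knife from where it was at the start of the episode above 0.02 m).
It also fails if it takes over 64 s, if anything falls off the work surface, if the arm or the gripper's body presses on something with over 40 N, if the wrist force passes 120 N, or if a joint passes its speed limit or range.

## Robot

A 7-joint arm with a two-finger parallel gripper is mounted at the origin on the work surface. World frame = base frame: x ahead of the robot, y to its left, z up, the work surface at z = 0. Lengths are in m, angles in rad, forces in N, time in s.
With the tool pointing down it reaches from about 0.35 to 0.9 m from the base axis. Payload 19.9 kg.
Tool frame: the origin (TCP) lies on the centre line of the jaws, within the pads' length; the fingertips stand 14 mm ahead of it and the grasp point (between the pads) lies 5 mm behind it (tip_reach is the distance from the TCP to the fingertips, in m); z points along the fingers, y is the direction in which the jaws open and shut (so a half turn about z gives the same grasp; the last joint's range is limited). The gripper opens to 94 mm and grips with 3 to 60 N. Pads are 16 mm wide; open, the fingers measure 119 mm over their backs; the gripper's body (75 mm by 177 mm) begins 78 mm behind the grasp point.
Start: joints at [-1.181, 0.417, -0.01, 1.614, 0.005, 1.111, -0.053], TCP at [0.262, 0.568, 0.219] pointing down, gripper open.
Joint ranges: [-2.81, 2.81], [-0.39, 2.02], [-1.27, 1.25], [0.06, 2.57], [-1.19, 4.33], [0.19, 2], [-2.82, 2.82]. Speed limits (rad/s): [1.89, 1.89, 2.39, 2.39, 3.01, 3.01, 3.01].

## Interface

Orientations are given as a 3x3 rotation matrix whose columns are the frame's x, y, z axes.
In Python, from bench import observe, camera, hand_in, spot_in, spot_point, tip_reach gives the robot as it stands.
- The arm moves only by the tool servo_tool, never from a script. Its argument "increments" is a list of rows, each a list of 4 numbers: the shift along the tool's x, y, z in m, then the turn about the tool's z in units of 10 degrees (1.0 is 10 degrees). A call has 1 to 20 rows; each row is the pose to reach, as a shift and turn from the pose commanded when the call began, along the tool's axes at that moment; what a row does not reach only later rows make up. A row lasts 1/8 s, in which the tool goes at most 62.5 mm and 10.7 degrees, less where a joint would pass 70% of its speed; a pose out of reach is approached as far as the arm can. A call with a gripper value outside its range is refused whole. "hand" is the opening, from 0 (shut) to 1 (fully open), set as the call begins (left out, the last holds). The fingers move at their own pace and stop on an object; the grip force is fixed at half the most. Time passes only in rows, so rows that repeat a pose let the fingers close. It gives the time, the measured TCP pose, the force and the opening at its end, in the units of the state.
- observe(): the state, without advancing time (a new reading comes with each control period).
- camera(name): name is "scene" or "top" or "wrist"; returns a dict with "image" (480x640x3 uint8, red, green, blue), "z_map" (480x640 float32, m along the optical axis (not along the pixel's ray), 0 where there is no reading), "fov_y" (degrees; the focal length in pixels is half the picture's height over the tangent of half this angle, whatever the lens; pixels are square), "cx", "cy" (the principal point, pixels), "view" (4x4, takes a point from world to camera coordinates). Camera axes: x right, y down, z forward; pixel columns grow to the right and rows downward; lengths in m; the calibration is good to about 2 mm. A picture is of the moment at which its call begins.
- hand_in(): hands the job in, once; it reports no verdict.
Trained networks look in the newest picture that a camera, given by its name, has taken for a name from the list of things; names that differ only in an ending like _2 or _b are one class to them, and where a whole thing is asked for, a point or a joint stands for the part that bears it (a point fixed in the world has none). Each returns a list of dicts, best first, with "score" (0 to 1); they miss things now and then, are a little off and sometimes report something else, mostly with a low value. They report only what shows in the picture. A call takes as long as a camera call.
- spot_in(camera, query): "point" ([x, y, z] in m, in the coordinates of the camera as it stood for that picture, good to about 4 mm: the middle of the surface that is visible of it).
- spot_point(camera, query): "point" ([x, y, z] in m, in the coordinates of the camera as it stood for that picture, good to about 4 mm: a listed point, or the origin of a listed thing).
The state is a dict: "time_s": time; "joint_positions": joint angles; "qvel": joint speeds; "effort": joint torques, N m; "tcp_pos": TCP position; "orientation": TCP orientation; "ft_force": force on the tool from outside, world axes, zero at the start; "torque": the same for the moment, N m; "gripper_width": finger opening in m.
Only numpy, scipy, OpenCV 4.12 (cv2) and the standard library are available. Lean on these libraries where they do the work, as an engineer would, in place of code of your own. Each camera call takes 0.05 s, during which the arm holds its last target.

## Working session

There is one attempt and no reset: what is moved stays moved. The work goes in short steps, Python scripts to look and compute and a tool call to move; the robot and the scene stay as the last step left them, time stands still between calls to the robot, and variables do not carry over. Pictures are saved under pics/ and viewed, and the job is handed in when it is done.

Besides the shell and the picture viewer there is one more tool, called as name(argument=value, ...) on one line, values as JSON. servo_tool: Moves the arm, as the interface text tells. Its arguments: {"type":"object","properties":{"increments":{"type":"array","items":{"type":"array","items":{"type":"number"}}},"hand":{"type":"number"}},"required":["increments"]}

```bash
mkdir -p pics; cat > h.py <<'E'
import numpy as np, cv2
from bench import observe, camera, hand_in, spot_in, spot_point, tip_reach
def w(c,p):
    return (np.linalg.inv(c["view"])@np.r_[p,1])[:3]
def save(c,n): cv2.imwrite(f"pics/{n}.png",c["image"][:,:,::-1])
E
python3 - <<'E'
from h import *
np.set_printoptions(precision=4,suppress=True)
s=observe()
for k in s: print(k,np.array(s[k]).round(4).tolist())
for n in ["scene","top"]:
    c=camera(n); save(c,n+"0")
    print(n, w(c,[0,0,0]))
    for q in ["dark_axis","dark_tip","white_axis","white_tip","manifold","dark_branch","white_branch","disc_tray","flavour_bottle","disc_cutter","palette_knife"]:
        print(q,[(w(c,r["point"]).round(3).tolist(),round(r["score"],2)) for r in spot_point(n,q)[:2]])
E
```

```text
time_s 0.0
joint_positions [-1.1805, 0.418, -0.0103, 1.6142, 0.0047, 1.1107, -0.053]
qvel [-0.0007, 0.0022, -0.0009, -0.0006, -0.001, -0.0006, 0.0011]
effort [-0.0009, -85.1236, 0.6381, -42.5994, -0.0489, 0.0188, 0.0001]
tcp_pos [0.2614, 0.5673, 0.2188]
orientation [[-0.9082, 0.4185, -0.0004], [0.4185, 0.9082, -0.0012], [-0.0001, -0.0012, -1.0]]
ft_force [-0.2325, 0.6372, 0.1102]
torque [-0.0163, 0.0037, 0.0288]
gripper_width 0.0937
scene [0.8929 0.1069 0.8029]
dark_axis []
dark_tip [([0.432, 0.109, 0.14], 0.77), ([0.562, -0.19, -0.0], 0.31)]
white_axis [([0.601, -0.093, 0.137], 0.72)]
white_tip [([0.582, 0.039, 0.141], 0.9), ([0.56, 0.022, -0.002], 0.73)]
manifold []
dark_branch [([0.563, 0.124, -0.005], 0.61)]
white_branch [([0.601, -0.092, -0.005], 0.64)]
disc_tray [([0.499, -0.378, -0.002], 0.67)]
flavour_bottle [([0.563, -0.189, -0.004], 0.8)]
disc_cutter [([0.559, 0.019, -0.001], 0.87)]
palette_knife [([0.477, 0.268, -0.001], 0.78)]
top [ 0.3965 -0.0336  0.9584]
dark_axis [([0.568, 0.125, 0.137], 0.57)]
dark_tip [([0.435, 0.109, 0.145], 0.73)]
white_axis [([0.599, -0.092, 0.144], 0.65), ([0.568, 0.119, 0.137], 0.19)]
white_tip [([0.581, 0.038, 0.14], 0.61)]
manifold [([0.58, 0.041, 0.137], 0.4)]
dark_branch [([0.565, 0.127, -0.002], 0.76)]
white_branch [([0.602, -0.092, -0.002], 0.85), ([0.502, -0.381, -0.004], 0.39)]
disc_tray [([0.502, -0.377, -0.001], 0.77)]
flavour_bottle [([0.562, -0.192, -0.0], 0.67), ([0.601, -0.091, -0.004], 0.45)]
disc_cutter [([0.565, 0.018, 0.002], 0.79)]
palette_knife [([0.479, 0.265, -0.004], 0.72)]
```

View pics/scene0.png

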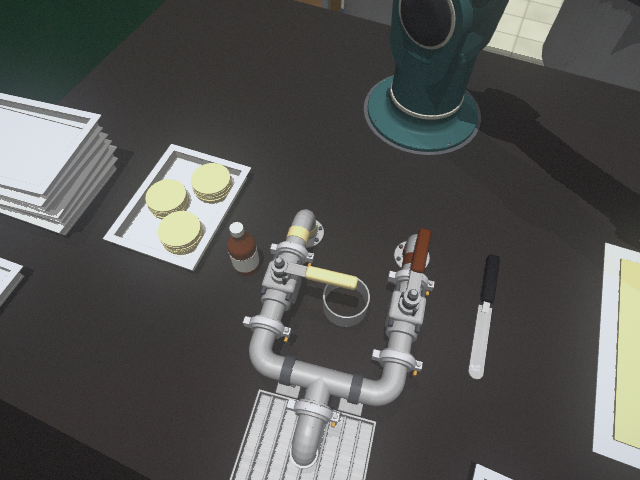

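View pics/top0.png

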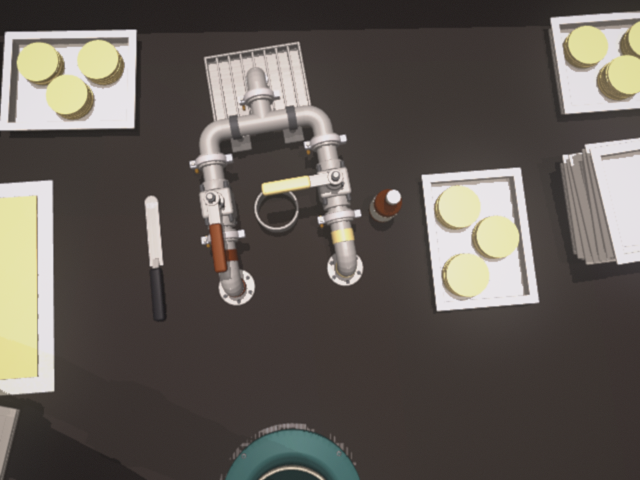

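The brown branch is on the left, with its lever nearly along the pipe. The ivory branch is on the right, with its lever shut across the pipe and above the ring cutter. The networks' positions agree with both pictures. Next I plan the approach to the brown lever's −y side with a closed gripper.

```bash
cat >> h.py <<'E'
D=np.array([.566,.126]); W=np.array([.601,-.092]); PH=99.1
def rows(start,wps):
    # start=(x,y,z,headdeg) commanded; wps list of (x,y,z,head,n)
    h=np.radians(start[3]); X=np.array([np.cos(h),np.sin(h)]); Y=np.array([np.sin(h),-np.cos(h)])
    cur=np.array(start[:4],float); out=[]
    for x,y,z,hd,n in wps:
        t=np.array([x,y,z,hd],float)
        for i in range(1,n+1):
            p=cur+(t-cur)*i/n; d=p[:2]-np.array(start[:2])
            out.append([round(float(v),3) for v in (d@X,d@Y,start[2]-p[2])]+[round(float(-(p[3]-start[3]))/10,2)])
        cur=t
    return out
def dark(a,off,r=.095): # a: lever angle deg (0 shut); off distance of TCP from centre line on shutting side
    th=np.radians(PH+a); u=np.array([np.cos(th),np.sin(th)]); s=np.array([-np.sin(th),np.cos(th)])
    return (*(D+r*u+off*s),), PH+a-90
def white(a,off,r=.095):
    th=np.radians(PH+a); u=np.array([np.cos(th),np.sin(th)]); s=np.array([np.sin(th),-np.cos(th)])
    return (*(W+r*u+off*s),), PH+a-90
def st():
    s=observe(); R=np.array(s["orientation"]); p=s["tcp_pos"]
    return (*p,float(np.degrees(np.arctan2(R[1,0],R[0,0]))))
E
python3 - <<'E'
from h import *
p,h=dark(88,.035); print(p,h,st())
print(rows(st(),[(*p,.215,h,17)]))
E
```

```text
(np.float64(0.47605451758679573), np.float64(0.0795262418836611)) 97.1 (np.float64(0.26157875137422704), np.float64(0.5676023612517805), np.float64(0.21940519685263035), 155.2593694952298)
[[-0.023, -0.021, 0.0, 0.34], [-0.047, -0.042, 0.001, 0.68], [-0.07, -0.062, 0.001, 1.03], [-0.094, -0.083, 0.001, 1.37], [-0.117, -0.104, 0.001, 1.71], [-0.141, -0.125, 0.002, 2.05], [-0.164, -0.146, 0.002, 2.39], [-0.188, -0.166, 0.002, 2.74], [-0.211, -0.187, 0.002, 3.08], [-0.235, -0.208, 0.003, 3.42], [-0.258, -0.229, 0.003, 3.76], [-0.282, -0.25, 0.003, 4.11], [-0.305, -0.27, 0.003, 4.45], [-0.329, -0.291, 0.004, 4.79], [-0.352, -0.312, 0.004, 5.13], [-0.376, -0.333, 0.004, 5.47], [-0.399, -0.354, 0.004, 5.82]]
```

servo_tool(increments=[[-0.023,-0.021,0,0.34],[-0.047,-0.042,0,0.68],[-0.07,-0.062,0,1.03],[-0.094,-0.083,0,1.37],[-0.117,-0.104,0,1.71],[-0.141,-0.125,0,2.05],[-0.164,-0.146,0,2.39],[-0.188,-0.166,0,2.74],[-0.211,-0.187,0,3.08],[-0.235,-0.208,0,3.42],[-0.258,-0.229,0,3.76],[-0.282,-0.25,0,4.11],[-0.305,-0.27,0,4.45],[-0.329,-0.291,0,4.79],[-0.352,-0.312,0,5.13],[-0.376,-0.333,0,5.47],[-0.399,-0.354,0,5.82],[-0.399,-0.354,0,5.82]], hand=0)

```text
time_s: 3.45
tcp_pos: [0.4766, 0.0763, 0.2195]
orientation: [[-0.117, 0.993, 0.0], [0.993, 0.117, -0.001], [-0.001, 0.0, -1.0]]
ft_force: [-0.0, 0.4, -0.7]
gripper_width: 0.0008
```

```bash
python3 - <<'E'
from h import *
s=observe(); print(st(),s["gripper_width"],np.round(s["joint_positions"],2),s["time_s"])
c=camera("wrist"); save(c,"w1")
for q in ["dark_axis","dark_tip","dark_shutting_side","white_axis","white_tip","dark_branch","white_branch"]:
    print(q,[(w(c,r["point"]).round(3).tolist(),round(r["score"],2)) for r in spot_point("wrist",q)[:2]])
E
```

```text
(np.float64(0.4765613596689317), np.float64(0.07627910765238112), np.float64(0.21946092919061283), 96.73377976752616) 0.0007854074179648458 [-0.62  0.17  0.44  1.97 -0.08  1.02 -0.02] 3.45
dark_axis [([0.563, 0.126, 0.141], 0.93), ([0.471, 0.267, 0.0], 0.61)]
dark_tip [([0.433, 0.106, 0.14], 0.69)]
dark_shutting_side []
white_axis [([0.597, -0.089, 0.145], 0.91)]
white_tip [([0.578, 0.037, 0.138], 0.74), ([0.559, 0.129, 0.004], 0.66)]
dark_branch [([0.561, 0.127, 0.002], 0.63)]
white_branch [([0.56, 0.13, 0.001], 0.65), ([0.433, 0.106, 0.142], 0.64)]
```

View pics/w1.png

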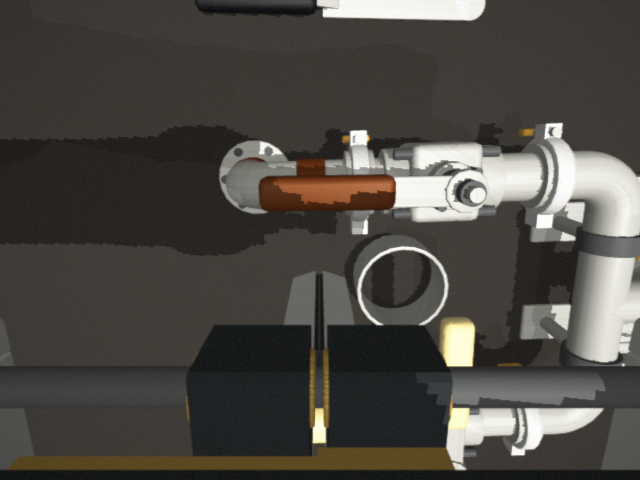

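The wrist view shows the closed fingertips (320, 280) clear of the brown lever, which spans (260–395, 193) with its axis at (470, 193). The ivory tip at (457, 330) is well clear too. I'll lower beside the lever.

servo_tool(increments=[[0,0,0.02,0],[0,0,0.04,0],[0,0,0.06,0],[0,0,0.08,0],[0,0,0.084,0],[0.005,0,0.084,0],[0.01,0,0.084,0],[0.015,0,0.084,0],[0.018,0,0.084,0],[0.018,0,0.084,0]])

```text
time_s: 5.1
tcp_pos: [0.4736, 0.0972, 0.1356]
orientation: [[-0.123, 0.992, 0.0], [0.992, 0.123, 0.0], [0.0, 0.0, -1.0]]
ft_force: [0.8, -0.4, 0.7]
gripper_width: 0.0009
```

```bash
python3 - <<'E'
from h import *
print(st())
s=st()
W_=[(*dark(a,.019)[0],.135,dark(a,.019)[1],1) for a in np.arange(84,0,-4.5)]
print(rows(s,W_)); print(dark(84,.019), dark(7.5,.019))
E
```

```text
(np.float64(0.4736296338433419), np.float64(0.09718169979890592), np.float64(0.13561587517768386), 97.07352762872709)
[[0.005, -0.001, 0.001, 0.4], [0.012, -0.002, 0.001, 0.85], [0.02, -0.002, 0.001, 1.3], [0.028, -0.001, 0.001, 1.75], [0.035, 0.0, 0.001, 2.2], [0.043, 0.002, 0.001, 2.65], [0.05, 0.004, 0.001, 3.1], [0.057, 0.007, 0.001, 3.55], [0.064, 0.01, 0.001, 4.0], [0.07, 0.014, 0.001, 4.45], [0.076, 0.019, 0.001, 4.9], [0.082, 0.023, 0.001, 5.35], [0.088, 0.029, 0.001, 5.8], [0.093, 0.034, 0.001, 6.25], [0.097, 0.041, 0.001, 6.7], [0.101, 0.047, 0.001, 7.15], [0.105, 0.054, 0.001, 7.6], [0.108, 0.061, 0.001, 8.05], [0.11, 0.068, 0.001, 8.5]]
((np.float64(0.47216651376572055), np.float64(0.10189031603024831)), 93.1) ((np.float64(0.5206514761816899), np.float64(0.21161256559349315)), 16.599999999999994)
```

servo_tool(increments=[[0.005,-0.001,0.001,0.4],[0.012,-0.002,0.001,0.85],[0.02,-0.002,0.001,1.3],[0.028,-0.001,0.001,1.75],[0.035,0.0,0.001,2.2],[0.043,0.002,0.001,2.65],[0.05,0.004,0.001,3.1],[0.057,0.007,0.001,3.55],[0.064,0.01,0.001,4.0],[0.07,0.014,0.001,4.45],[0.076,0.019,0.001,4.9],[0.082,0.023,0.001,5.35],[0.088,0.029,0.001,5.8],[0.093,0.034,0.001,6.25],[0.097,0.041,0.001,6.7],[0.101,0.047,0.001,7.15],[0.101,0.047,0.001,7.15]])

```text
time_s: 7.22
tcp_pos: [0.5077, 0.2032, 0.1342]
orientation: [[0.902, 0.432, -0.0], [0.432, -0.902, -0.0], [-0.0, 0.0, -1.0]]
ft_force: [0.5, -0.1, -0.4]
gripper_width: 0.0005
```

```bash
python3 - <<'E'
from h import *
s=st();o=observe();print(s,o["ft_force"],o["torque"],dark(16.5,.019))
W_=[(*dark(a,.019)[0],.135,dark(a,.019)[1],1) for a in [12,9,6,4,2,1,0,-1,-2,-3]]
print(rows((*dark(16.5,.019)[0],.135,dark(16.5,0)[1]),W_))
for n in ["top","scene"]:
    c=camera(n); save(c,n+"2")
    for q in ["dark_tip","white_tip"]:
        print(q,[(w(c,r["point"]).round(3).tolist(),round(r["score"],2)) for r in spot_point(n,q)[:2]])
E
```

```text
(np.float64(0.5077483881174928), np.float64(0.20324745666461932), np.float64(0.13417914505505713), 25.600956331430886) [ 0.46535312 -0.11720835 -0.39935618] [-0.02247738  0.17258433  0.05022491] ((np.float64(0.5078170358621145), np.float64(0.20346446078124814)), 25.599999999999994)
[[0.008, -0.001, 0.0, 0.45], [0.013, -0.002, 0.0, 0.75], [0.018, -0.002, 0.0, 1.05], [0.021, -0.002, 0.0, 1.25], [0.024, -0.002, 0.0, 1.45], [0.026, -0.002, 0.0, 1.55], [0.028, -0.001, 0.0, 1.65], [0.029, -0.001, 0.0, 1.75], [0.031, -0.001, 0.0, 1.85], [0.033, -0.001, 0.0, 1.95]]
dark_tip [([0.568, 0.123, 0.135], 0.64)]
white_tip [([0.579, 0.042, 0.135], 0.79)]
dark_tip [([0.514, 0.251, 0.14], 0.58)]
white_tip [([0.58, 0.037, 0.138], 0.7)]
```

View pics/scene2.png

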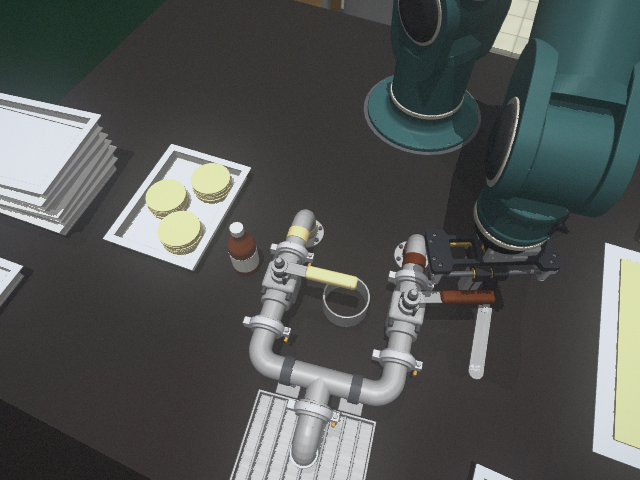

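The lever has followed the fingertip: sleeve end at about (494, 298), roughly 15° short of shut. I'll go slowly to the stop.

servo_tool(increments=[[0.004,-0.001,0,0.22],[0.008,-0.001,0,0.45],[0.011,-0.001,0,0.6],[0.013,-0.002,0,0.75],[0.016,-0.002,0,0.9],[0.018,-0.002,0,1.05],[0.021,-0.002,0,1.25],[0.023,-0.002,0,1.35],[0.024,-0.002,0,1.45],[0.025,-0.002,0,1.5]])

```text
time_s: 8.78
tcp_pos: [0.5295, 0.2155, 0.1344]
orientation: [[0.983, 0.182, -0.0], [0.182, -0.983, -0.0], [-0.0, 0.0, -1.0]]
ft_force: [-3.6, -3.9, -0.1]
gripper_width: 0.0005
```

```bash
python3 - <<'E'
from h import *
s=st();o=observe();print(s,o["ft_force"],o["torque"],dark(0,.019))
E
```

```text
(np.float64(0.5295053643241513), np.float64(0.2154596088632326), np.float64(0.1343907944489915), 10.49821978071399) [-3.63744029 -3.92821533 -0.09929148] [-0.90849181  0.94668254 -0.11198046] ((np.float64(0.5322141212825566), np.float64(0.21679930836350142)), 9.099999999999994)
```

servo_tool(increments=[[0.001,0,0,0.05],[0.002,0,0,0.1],[0.003,0,0,0.1],[0.003,0,0,0.1]])

```text
time_s: 9.28
tcp_pos: [0.5302, 0.2157, 0.1341]
orientation: [[0.986, 0.166, -0.005], [0.166, -0.986, -0.001], [-0.005, -0.0, -1.0]]
ft_force: [-22.0, -7.4, 15.2]
gripper_width: 0.0005
```

The force rose to 22 N with almost no motion, so the lever is on its stop. I'll back off and look.

servo_tool(increments=[[-0.005,0,0,0],[-0.015,0,0,0],[-0.03,0,0,0],[-0.03,0,-0.03,0],[-0.03,0,-0.06,0],[-0.03,0,-0.075,0],[-0.03,0,-0.075,0]])

```text
time_s: 10.15
tcp_pos: [0.5028, 0.2115, 0.2098]
orientation: [[0.986, 0.167, 0.001], [0.167, -0.986, 0.001], [0.001, -0.001, -1.0]]
ft_force: [-0.2, 0.2, -0.0]
gripper_width: 0.0005
```

```bash
python3 - <<'E'
from h import *
print(st())
for n in ["top","scene","wrist"]:
    c=camera(n); save(c,n+"3")
    for q in ["dark_tip","dark_axis","white_tip","white_axis"]:
        print(n,q,[(w(c,r["point"]).round(3).tolist(),round(r["score"],2)) for r in spot_point(n,q)[:2]])
p,h=white(0,.045); print(p,h)
E
```

```text
(np.float64(0.5027582184361284), np.float64(0.21152280783126295), np.float64(0.20980753226343174), 9.586356122647382)
top dark_tip [([0.546, 0.256, 0.144], 0.6)]
top dark_axis [([0.568, 0.121, 0.137], 0.8)]
top white_tip [([0.58, 0.039, 0.134], 0.71)]
top white_axis [([0.599, -0.092, 0.143], 0.92)]
scene dark_tip [([0.543, 0.26, 0.141], 0.79)]
scene dark_axis [([0.567, 0.128, 0.139], 0.97)]
scene white_tip [([0.579, 0.039, 0.139], 0.85)]
scene white_axis [([0.598, -0.091, 0.136], 0.84)]
wrist dark_tip [([0.542, 0.255, 0.14], 0.6)]
wrist dark_axis [([0.563, 0.124, 0.139], 0.84)]
wrist white_tip [([0.58, 0.038, 0.139], 0.89)]
wrist white_axis []
(np.float64(0.630408604914615), np.float64(0.00892142466778835)) 9.099999999999994
```

View pics/wrist3.png

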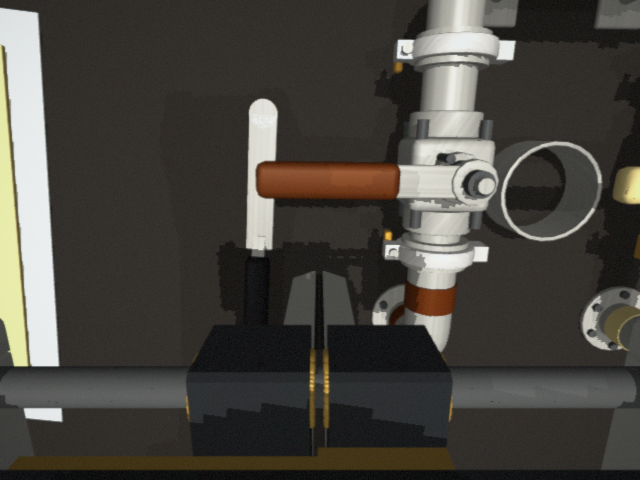

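View pics/scene3.png

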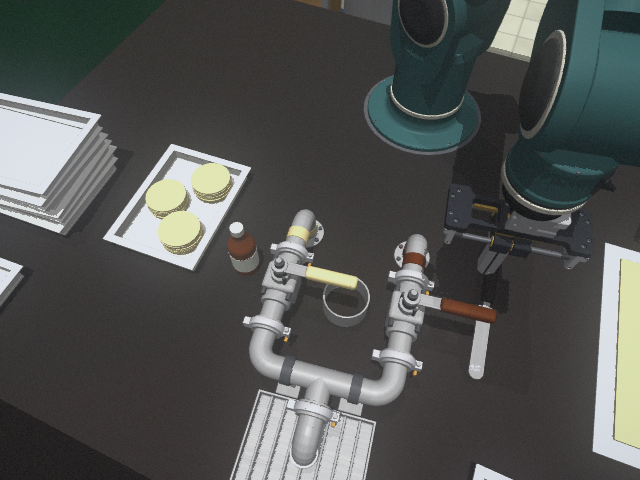

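The brown lever is square across its pipe (wrist view, sleeve 258–400 at row 180, pipe vertical at about 440) and parallel to the ivory one. Now over to the ivory lever's far side.

```bash
python3 - <<'E'
from h import *
p,h=white(0,.045)
print(rows(st(),[(*p,.21,9.6,8)]))
E
```

```text
[[0.012, 0.028, -0.0, -0.0], [0.023, 0.055, -0.0, -0.0], [0.035, 0.083, -0.0, -0.0], [0.046, 0.11, -0.0, -0.0], [0.058, 0.138, -0.0, -0.0], [0.069, 0.165, -0.0, -0.0], [0.081, 0.193, -0.0, -0.0], [0.092, 0.221, -0.001, -0.0]]
```

servo_tool(increments=[[0.012,0.028,0,0],[0.023,0.055,0,0],[0.035,0.083,0,0],[0.046,0.11,0,0],[0.058,0.138,0,0],[0.069,0.165,0,0],[0.081,0.193,0,0],[0.092,0.221,0,0],[0.092,0.221,0,0]])

```text
time_s: 12.02
tcp_pos: [0.6307, 0.0061, 0.2094]
orientation: [[0.987, 0.163, 0.0], [0.163, -0.987, -0.001], [-0.0, 0.001, -1.0]]
ft_force: [0.4, -0.1, -0.5]
gripper_width: 0.0007
```

```bash
python3 - <<'E'
from h import *
print(st())
c=camera("scene"); save(c,"scene4")
E
```

```text
(np.float64(0.6307414750342895), np.float64(0.006107163610445117), np.float64(0.20937909072712152), 9.385445573358352)
```

View pics/scene4.png

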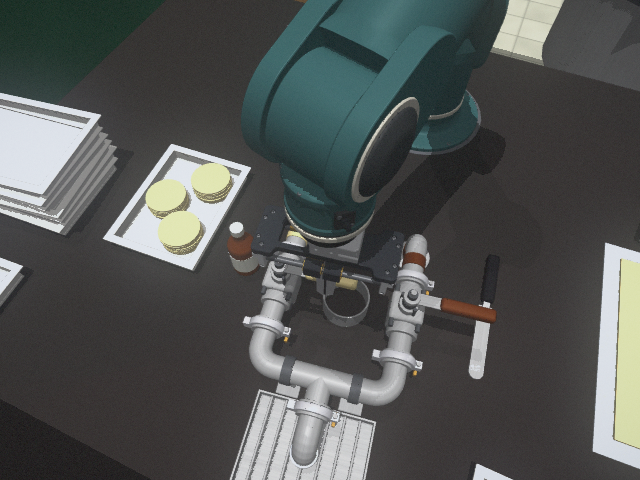

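The fingertip is beyond the ivory lever (seen at about (325, 290)) and clear of everything. Lowering and easing towards it.

servo_tool(increments=[[0,0,0.02,0],[0,0,0.04,0],[0,0,0.06,0],[0,0,0.075,0],[0,0,0.075,0],[-0.006,0,0.075,0],[-0.012,0,0.075,0],[-0.018,0,0.075,0],[-0.023,0,0.075,0],[-0.023,0,0.075,0]])

```text
time_s: 13.32
tcp_pos: [0.6074, 0.0047, 0.1347]
orientation: [[0.986, 0.166, 0.0], [0.166, -0.986, 0.0], [0.0, -0.0, -1.0]]
ft_force: [-0.4, 0.4, 0.9]
gripper_width: 0.0
```

```bash
python3 - <<'E'
from h import *
s=st();o=observe();print(s,o["ft_force"],white(0,.019))
W_=[(*white(a,.019)[0],.135,white(a,.019)[1],1) for a in np.arange(4.5,78,4.5)]
print(rows(s,W_))
E
```

```text
(np.float64(0.6073642758713738), np.float64(0.004718805867327252), np.float64(0.13467858172522698), 9.557817788372335) [-0.39962938  0.37417945  0.89661582] ((np.float64(0.6047358459390914), np.float64(0.0048093149191717815)), 9.099999999999994)
[[-0.01, -0.002, -0.0, -0.4], [-0.018, -0.002, -0.0, -0.85], [-0.025, -0.003, -0.0, -1.3], [-0.033, -0.002, -0.0, -1.75], [-0.04, -0.001, -0.0, -2.2], [-0.048, 0.001, -0.0, -2.65], [-0.055, 0.003, -0.0, -3.1], [-0.062, 0.006, -0.0, -3.55], [-0.069, 0.009, -0.0, -4.0], [-0.075, 0.013, -0.0, -4.45], [-0.082, 0.018, -0.0, -4.9], [-0.087, 0.023, -0.0, -5.35], [-0.093, 0.028, -0.0, -5.8], [-0.098, 0.034, -0.0, -6.25], [-0.102, 0.04, -0.0, -6.7], [-0.106, 0.046, -0.0, -7.15], [-0.11, 0.053, -0.0, -7.6]]
```

servo_tool(increments=[[-0.005,-0.001,0,-0.2],[-0.01,-0.002,0,-0.4],[-0.018,-0.002,0,-0.85],[-0.025,-0.003,0,-1.3],[-0.033,-0.002,0,-1.75],[-0.04,-0.001,0,-2.2],[-0.048,0.001,0,-2.65],[-0.055,0.003,0,-3.1],[-0.062,0.006,0,-3.55],[-0.069,0.009,0,-4.0],[-0.075,0.013,0,-4.45],[-0.082,0.018,0,-4.9],[-0.087,0.023,0,-5.35],[-0.093,0.028,0,-5.8],[-0.098,0.034,0,-6.25],[-0.102,0.04,0,-6.7],[-0.106,0.046,0,-7.15],[-0.11,0.053,0,-7.6],[-0.11,0.053,0,-7.6]])

```text
time_s: 15.7
tcp_pos: [0.5075, -0.066, 0.1345]
orientation: [[0.077, 0.997, -0.0], [0.997, -0.077, 0.0], [0.0, -0.0, -1.0]]
ft_force: [0.5, 0.5, -0.3]
gripper_width: 0.0005
```

```bash
python3 - <<'E'
from h import *
s=st();o=observe();print(s,o["ft_force"],white(76.5,.019),white(90,.019))
W_=[(*white(a,.019)[0],.135,white(a,.019)[1],1) for a in [78,80,82,84,86,87,88,89]]
print(rows((*white(76.5,.019)[0],.135,white(76.5,0)[1]),W_))
c=camera("scene"); save(c,"scene5")
for q in ["white_tip","dark_tip"]: print([(w(c,r["point"]).round(3).tolist(),round(r["score"],2)) for r in spot_point("scene",q)[:2]])
E
```

```text
(np.float64(0.5074959715686461), np.float64(-0.0659651343260624), np.float64(0.13449191601819033), 85.58637912187484) [ 0.47992699  0.48301631 -0.32013525] ((np.float64(0.5077376500728521), np.float64(-0.06576769003564073)), 85.6) ((np.float64(0.5041906850808282), np.float64(-0.0882641540609086)), 99.1)
[[-0.002, -0.0, 0.0, -0.15], [-0.006, -0.001, 0.0, -0.35], [-0.009, -0.001, 0.0, -0.55], [-0.013, -0.002, 0.0, -0.75], [-0.016, -0.002, 0.0, -0.95], [-0.018, -0.002, 0.0, -1.05], [-0.019, -0.002, 0.0, -1.15], [-0.021, -0.002, 0.0, -1.25]]
[]
[([0.545, 0.26, 0.139], 0.84)]
```

View pics/scene5.png

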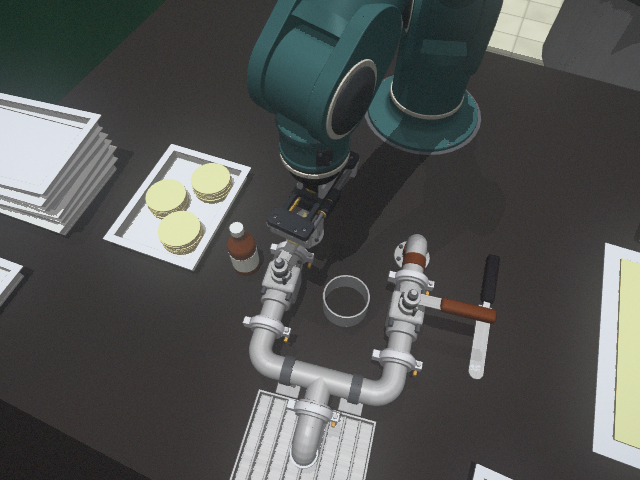

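The ivory lever is now hidden under the gripper, so it has turned. The brown lever is still shut. Going slowly to the open stop.

servo_tool(increments=[[-0.002,0,0,-0.15],[-0.004,0,0,-0.25],[-0.006,-0.001,0,-0.35],[-0.009,-0.001,0,-0.55],[-0.011,-0.001,0,-0.65],[-0.013,-0.002,0,-0.75],[-0.016,-0.002,0,-0.95],[-0.018,-0.002,0,-1.05],[-0.019,-0.002,0,-1.15],[-0.02,-0.002,0,-1.2]])

```text
time_s: 17.1
tcp_pos: [0.5045, -0.0843, 0.1345]
orientation: [[-0.133, 0.991, -0.0], [0.991, 0.133, 0.001], [0.001, 0.0, -1.0]]
ft_force: [2.0, 15.7, 2.2]
gripper_width: 0.0004
```

servo_tool(increments=[[-0.001,0,0,-0.05],[-0.002,0,0,-0.1],[-0.002,0,0,-0.1],[-0.002,0,0,-0.1]])

```text
time_s: 17.6
tcp_pos: [0.5044, -0.0845, 0.1344]
orientation: [[-0.151, 0.988, -0.001], [0.988, 0.151, 0.003], [0.004, -0.001, -1.0]]
ft_force: [-4.1, 23.9, 6.5]
gripper_width: 0.0007
```

It is on the stop: force rose to 24 N with 0.2 mm of motion. Back off, raise and move aside for a clear view.

servo_tool(increments=[[0.006,0,0,0],[0.016,0,0,0],[0.03,0,0,0],[0.03,0,-0.03,0],[0.03,0,-0.06,0],[0.03,0,-0.085,0],[0.03,-0.02,-0.09,0],[0.05,-0.05,-0.09,0],[0.07,-0.08,-0.09,0],[0.09,-0.1,-0.09,0],[0.09,-0.1,-0.09,0]])

```text
time_s: 18.98
tcp_pos: [0.3913, -0.0122, 0.2247]
orientation: [[-0.151, 0.989, 0.001], [0.989, 0.151, 0.001], [0.001, 0.001, -1.0]]
ft_force: [0.4, 0.2, -0.5]
gripper_width: 0.0004
```

```bash
python3 - <<'E'
from h import *
print(st(),observe()["ft_force"])
for n in ["top","scene","wrist"]:
    c=camera(n); save(c,n+"6")
    for q in ["dark_tip","dark_axis","white_tip","white_axis","disc_tray","flavour_bottle","disc_cutter","palette_knife"]:
        print(n,q,[(w(c,r["point"]).round(3).tolist(),round(r["score"],2)) for r in spot_point(n,q)[:1]])
E
```

```text
(np.float64(0.3913340488989336), np.float64(-0.012248545262679489), np.float64(0.2246671410102042), 98.67483977255029) [ 0.38077408  0.19947196 -0.48430561]
top dark_tip [([0.545, 0.258, 0.143], 0.74)]
top dark_axis [([0.566, 0.122, 0.136], 0.88)]
top white_tip [([0.47, -0.107, 0.138], 0.63)]
top white_axis [([0.597, -0.091, 0.14], 0.94)]
top disc_tray [([0.501, -0.38, -0.001], 0.59)]
top flavour_bottle [([0.561, -0.191, 0.001], 0.86)]
top disc_cutter [([0.563, 0.021, 0.0], 0.63)]
top palette_knife [([0.474, 0.264, -0.003], 0.91)]
scene dark_tip [([0.544, 0.255, 0.135], 0.91)]
scene dark_axis [([0.569, 0.127, 0.141], 0.65)]
scene white_tip [([0.473, -0.111, 0.14], 0.81)]
scene white_axis [([0.603, -0.09, 0.133], 0.59)]
scene disc_tray [([0.498, -0.378, 0.0], 0.56)]
scene flavour_bottle [([0.565, -0.193, -0.002], 0.55)]
scene disc_cutter [([0.56, 0.023, 0.0], 0.84)]
scene palette_knife [([0.473, 0.265, 0.003], 0.6)]
wrist dark_tip [([0.561, 0.129, 0.002], 0.46)]
wrist dark_axis [([0.562, 0.126, 0.142], 0.93)]
wrist white_tip []
wrist white_axis []
wrist disc_tray []
wrist flavour_bottle []
wrist disc_cutter []
wrist palette_knife []
```

View pics/scene6.png

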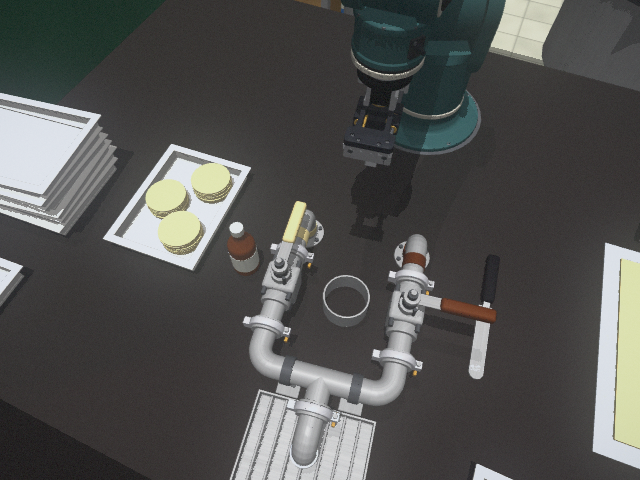

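View pics/wrist6.png

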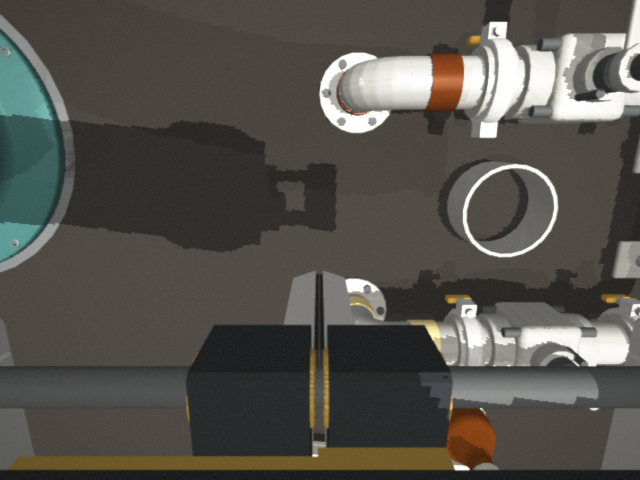

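```bash
python3 - <<'E'
from h import *
print(hand_in())
E
```

```text
the job is handed in; nothing more can be done
None
```

I pushed the brown lever shut onto its stop first, then pushed the ivory lever open onto its stop, each from one side with the closed fingertips. The job was handed in about 19 s into the 64 s limit; the hand-in gives no verdict.

- **Stops:** At each stop the force rose to about 22 N (brown) and 24 N (ivory) with under 1 mm of further motion.
- **Lever angles:** From the top and scene cameras, the brown lever points at about 99° and the ivory at about 188°. That is within about 1–2° of 99.1° for fully shut and 189.1° for fully open, inside the 4.6° allowed.
- **Bystanders:** The tray, bottle, ring cutter and palette knife read within about 5 mm of their starting positions, which is about the cameras' own error, and the bottle is upright in the scene picture. The gripper was clear of everything.
- **Failed check:** After the last move, the wrist camera could not confirm the result. Most things were out of its view, and it gave one low-score false reading of the brown lever's tip.

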